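Refit the hob's missing control knob and hold it pressed in

ROBOT

A 6-joint arm with a two-finger parallel gripper is mounted at the origin on the work surface. World frame = base frame: x ahead of the robot, y to its left, z up, the work surface at z = 0. Lengths are in m, angles in degrees, forces in N, time in s.
With the tool pointing down it reaches from about 0.35 to 0.875 m from the base axis. Payload 4.2 kg.
Tool frame: the origin (TCP) lies on the centre line of the jaws, within the pads' length; the fingertips stand 17 mm ahead of it and the grasp point (between the pads) lies 2 mm behind it; z points along the fingers, y is the direction in which the jaws open and shut (so a half turn about z gives the same grasp; the last joint's range is limited). The gripper opens to 87 mm and grips with 3 to 60 N. Pads are 19 mm wide; open, the fingers measure 117 mm over their backs; the gripper's body (75 mm by 190 mm) begins 51 mm behind the grasp point.
Start: joints at [-51.131, 22.042, 0.453, 0, -68.411, -14.817], TCP at [0.255, -0.571, 0.24] pointing down, gripper open.
Joint ranges: [-179.83, 179.83], [-69.29, 118.12], [-61.27, 80.66], [-181.25, 117.63], [-171.15, -9.14], [-177.46, 177.46]. Speed limits (degrees/s): [159.86, 159.86, 180, 180, 180, 180].

INTERFACE

Orientations are given as a 3x3 rotation matrix whose columns are the frame's x, y, z axes.
In Python, from station import * gives the robot as it stands.
- The arm moves only by the tool play_rows, never from a script. Its argument "targets" is a list that holds one entry, the list of rows, each a list of 5 numbers: the closure, from 0 (fully open) to 1 (shut), then the shift along the world's x, y, z in m, then the turn about the world's z in rad. In form: [[[gripper, x, y, z, twist], ...]]. A call has 1 to 5 rows; each row is the pose to reach, as a shift and turn from the pose commanded when the call began; what a row does not reach only later rows make up. A row lasts 1/12 s, in which the tool goes at most 41.7 mm and 7.16 degrees, less where a joint would pass 70% of its speed; a pose out of reach is approached as far as the arm can. A call with a gripper value outside its range is refused whole. The fingers move at their own pace and stop on an object; the grip force is fixed at half the most. Time passes only in rows, so rows that repeat a pose let the fingers close. It gives the time, the measured TCP pose, the force and the opening at its end, in the units of the state.
- sense(): the state, without advancing time (a new reading comes with each control period).
- capture(name): name is "scene" or "top"; returns the picture (400x640x3 uint8, blue, green, red); there is no depth.
- get_calibration(name): a dict with "camera_matrix" (3x3 intrinsics, pixels), "T" (4x4, takes a point from camera to world coordinates). Camera axes: x right, y up, looking along -z (the intrinsics and any distortion apply to the point x, -y, -z); pixel columns grow to the right and rows downward; lengths in m; the calibration is good to about 2 mm. A picture is of the moment at which its call begins. get_calibration takes no time and is no camera call.
- finish_job(): hands the job in, once; it reports no verdict.
The state is a dict: "time_s": time; "joints": joint angles; "joint_velocities": joint speeds; "effort": joint torques, N m; "tcp_pos": TCP position; "ee_rot": TCP orientation; "wrist_force": force on the tool from outside, world axes, zero at the start; "moment": the same for the moment, N m; "gripper_width": opening from 0.0 (shut) to 1.0 (fully open).
Only numpy, scipy, OpenCV 4.12 (cv2) and the standard library are available. Lean on these libraries where they do the work, as an engineer would, in place of code of your own. Each camera call takes 0.05 s, during which the arm holds its last target. There are 200 camera calls.

TASK

The gas hob on the counter has lost one control knob: pick the loose black knob up, turn it so its D-shaped hole matches the flat of the bare brass spindle (white pointer to the red off mark), and push it fully home on the spindle. Then press the knob in against the spring as far as it goes and keep it pressed: finish while the gripper still holds the knob and keeps the spindle pushed fully in. Leave the pan, mug, spice jar and salt pot standing where they are.

Things in the scene. Friction and masses are not known exactly. Their poses are not given: they have to be found in the camera images.
- knob: the loose black control knob, 60 g, upright on the counter, hole downward. Round skirt 46 mm across, 20 mm high; on it a bar grip 14 mm wide (y), 44 mm long (x), 22 mm high, its top 42 mm above the underside: grip the bar across its width. Origin: centre of the underside, at the hole's mouth; z up the axis; +x along the bar to the white pointer line's end, also the side of the hole's flat
- knob_bore (a point): centre of the blind end of the knob's D-shaped hole, on its axis 17 mm above the underside; axes as knob. The hole opens downward, 17 mm deep; round part 16 mm in diameter, flat 4.5 mm from the axis on the +x side: 1 mm larger all round than the spindle. It goes on at up to about 0.15 rad of misalignment, not half a turn round
- knob_pointer (a point): point on the knob's top at the +x end of the bar, at the end of the white pointer line: 22 mm from the axis, 42 mm above the underside
- tap: the bare control on the hob, without its knob: flat black round bezel 60 mm across, 2 mm thick, fixed, not turning, with the upright brass D-spindle at its centre. Origin: on the spindle's axis at the hob's top face, 50 mm above the counter; z up; +x points from the axis to the red off mark on the bezel, the way the spindle's flat faces
- spindle_tip (a point): centre of the top of the bare brass spindle (moves with it), 25 mm above the hob's top face when not pressed. Axes as tap: z up, +x the way the flat faces. Spindle 14 mm in diameter, flat 3.5 mm from its axis; its top 3 mm taper in by 1.5 to 2.5 mm. Knob home: the hole's end rests on the spindle's top, the knob's underside 17 mm below this point
- spindle (a joint): how far the spindle is pressed down, in m: 0 free, 0.006 fully in, at its stop. Spring: about 6 N to start it, about 10.5 N fully in; springs back when released. It does not turn. With the knob home and fully pressed in, the skirt clears the hob by 2 mm
- hob: two-ring gas hob, brushed steel, fixed, 340 mm (x) by 420 mm (y), top face 50 mm high. Origin: centre of its underside. Two controls on its top, 125 mm from the centre at -x (robot side), 100 mm to either side in y: one has its knob, one is bare. Pan supports 85 mm above the counter over the rings, at +60 mm x, 105 mm either side
- fitted_knob: the hob's other control with its identical black knob already on (fixed, not to be used); its top 100 mm above the counter. Origin on its axis at the hob's top face
- pan: shallow red cooking pot, 150 mm in diameter plus two loop handles, 45 mm high, standing on a ring's pan support with its underside 85 mm above the counter; origin: centre of the underside; leave alone
- mug: white mug, 76 mm in diameter, 90 mm high, handle at its +y; origin: centre of the underside; leave alone
- jar: amber spice jar with green cap, 50 mm in diameter, 100 mm high; origin: centre of the underside; leave alone
- salt: white salt pot, 42 mm in diameter, 80 mm high; origin: centre of the underside; leave alone

How it is judged (in metres and radians):
On the way, in this order (a step that is already met when the one before it is completed fails the run):
1. the knob is gripped and lifted clear of the counter (height (world z) of knob above 0.03 m and contact force between the fingers and knob above 2 N), for 0.2 s.
2. the knob, flat matched to flat, is fully home on the spindle (z of knob in the frame of spindle_tip below -0.015 m and horizontal distance between knob and spindle_tip below 0.004 m and angle between the x axis of knob and the x axis of tap, either way round below 0.2 rad and angle between the z axis of knob and the z axis of tap, either way round below 0.1 rad and x of knob_pointer in the frame of tap above 0.01 m), for 0.2 s.
At the end, for the whole second after the job is handed in: The knob is home on the spindle (underside at least 15 mm below the spindle's top, axes within 4 mm and 0.1 rad, pointer within 0.2 rad of the red mark), the gripper holds it, and it keeps the spindle pressed at least 4.5 mm of its 6 mm with over 4 N, the knob not resting on the hob (all of step 2 and value of joint spindle above 0.0045 m and contact force between the fingers and knob above 2 N and contact force between knob and tap above 4 N and contact force between knob and hob below 0.5 N); the arm keeps its last pose, push and grip.
It fails at once if the pan, mug, jar or salt pot is shifted by over 30 mm (distance of any of pan, mug, jar, salt from where it was at the start of the episode above 0.03 m).
It fails at once if the pan, mug, jar or salt pot is tipped (angle between any of pan, mug, jar, salt's own z axis and vertical above 0.4 rad).
It also fails if it takes over 43 s, if anything falls off the work surface, if the arm or the gripper's body presses on something with over 40 N, if the wrist force passes 120 N, or if a joint passes its speed limit or range.

## Working session

There is one attempt and no reset: what is moved stays moved. The work goes in short steps, Python scripts to look and compute and a tool call to move; the robot and the scene stay as the last step left them, time stands still between calls to the robot, and variables do not carry over. Pictures are saved under pics/ and viewed, on a budget of 10 in all, crops included, one or two more only if the job needs it, and the job is handed in when it is done.

Besides the shell and the picture viewer there is one more tool, called as name(argument=value, ...), one argument or row to a line, values as JSON. play_rows: Moves the arm, as the interface text tells. Its arguments: {"type":"object","properties":{"targets":{"type":"array","items":{"type":"array","items":{"type":"array","items":{"type":"number"}}}}},"required":["targets"]}

```bash
mkdir -p pics; ls
python3 - <<'E'
from station import *
import cv2
for n in("scene","top"):
    cv2.imwrite(f"pics/{n}0.png",capture(n)); c=get_calibration(n); print(n,c["camera_matrix"],c["T"],[k for k in c])
s=sense();print(s["time_s"],s["tcp_pos"],s["ee_rot"],s["wrist_force"])
E
```

```text
pics
scene [[429.41466639   0.         317.55806256]
 [  0.         429.41466639 199.84408102]
 [  0.           0.           1.        ]] [[-4.81968986e-01 -5.38687858e-01  6.91029151e-01  1.48563374e+00]
 [ 8.76187604e-01 -2.97295467e-01  3.79355621e-01  6.09939270e-01]
 [ 1.08556694e-03  7.88308821e-01  6.15278819e-01  8.46700011e-01]
 [ 0.00000000e+00  0.00000000e+00  0.00000000e+00  1.00000000e+00]] ['camera_matrix', 'T']
top [[392.81508073   0.         318.5945695 ]
 [  0.         392.81508073 200.78709105]
 [  0.           0.           1.        ]] [[-0.01603619  0.99706959 -0.07480021  0.55091137]
 [-0.99971672 -0.01467288  0.01874011  0.13031854]
 [ 0.01758766  0.07507954  0.99702244  1.0213279 ]
 [ 0.          0.          0.          1.        ]] ['camera_matrix', 'T']
0.1 [ 0.25452563 -0.57029733  0.2385892 ] [[-9.13275810e-01 -4.07340802e-01 -8.75153660e-04]
 [-4.07341728e-01  9.13274235e-01  1.69957682e-03]
 [ 1.06948302e-04  1.90866901e-03 -9.99998173e-01]] [-0.07933486  0.4536656  -0.07834046]
```

View pics/top0.png

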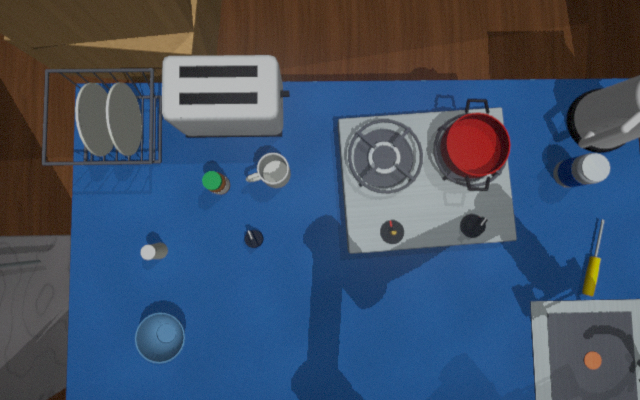

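View pics/scene0.png

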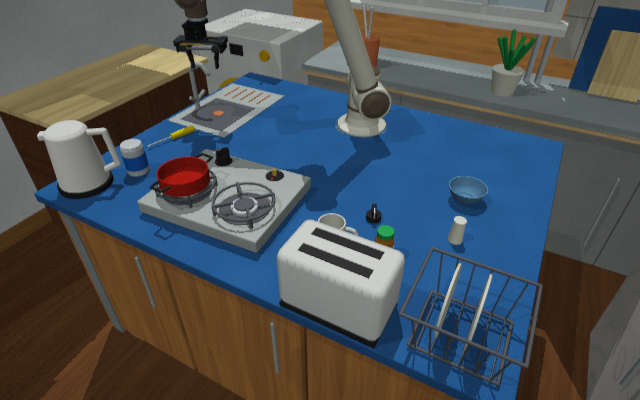

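The top view shows the loose knob at about (254,238), the bare tap at (393,232) with its red mark near (391,223), and the fitted knob at (474,226). The mug and jar are at (272,170) and (214,182). Next I'll enlarge the knob and the tap.

```bash
cat > h.py <<'E'
from station import *
import cv2, numpy as np
def ray(n,uv):
    c=get_calibration(n);K=c["camera_matrix"];T=c["T"]
    d=np.linalg.inv(K)@[uv[0],uv[1],1.]; d=T[:3,:3]@[d[0],-d[1],-d[2]]
    return T[:3,3],d
def onz(n,uv,z):
    o,d=ray(n,uv); return o+d*(z-o[2])/d[2]
def proj(n,p):
    c=get_calibration(n);T=c["T"];q=T[:3,:3].T@(np.array(p)-T[:3,3]);q=c["camera_matrix"]@[q[0],-q[1],-q[2]]
    return q[:2]/q[2]
def crop(im,x,y,w,h,s): return cv2.resize(im[y:y+h,x:x+w],None,fx=s,fy=s,interpolation=cv2.INTER_NEAREST)
E
python3 - <<'E'
from h import *
t=cv2.imread("pics/top0.png");s=cv2.imread("pics/scene0.png")
a=np.vstack([np.hstack([crop(t,234,218,40,30,10),crop(t,373,215,40,30,10)]),np.hstack([crop(s,354,197,40,30,10),crop(s,255,160,40,30,10)])])
cv2.imwrite("pics/c0.png",a)
E
```

```text
(no output)
```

View pics/c0.png

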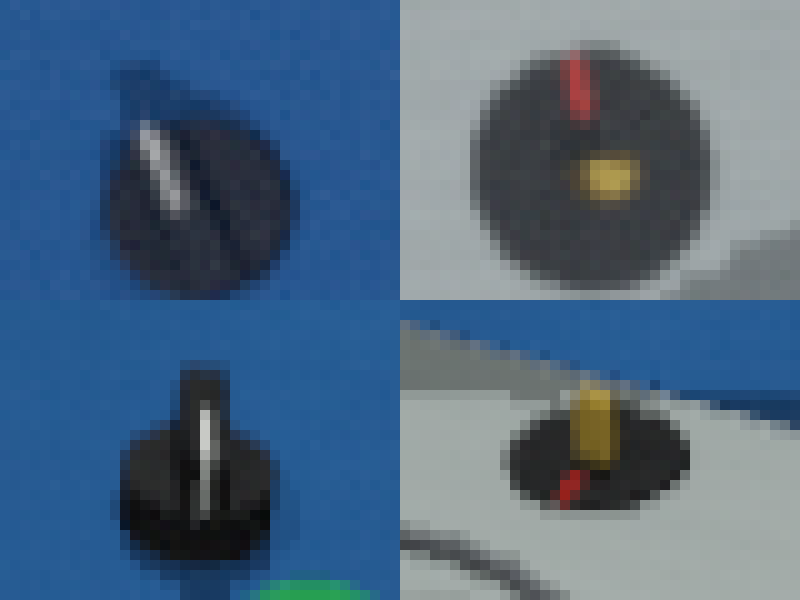

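The crops show the knob's white pointer line running from about (248.3,230.3) to (251.8,239.5) in the top view. The bezel, red mark and brass spindle top, near (394,232.8), are all clear. I'll compute positions from colour masks.

Run:
```python
from h import *
t=cv2.imread("pics/top0.png").astype(int);s=cv2.imread("pics/scene0.png").astype(int)
def pts(m,x,y,w,h):
    b=np.zeros(m.shape,bool);b[y:y+h,x:x+w]=1
    v,u=np.nonzero(m&b);return np.c_[u,v].astype(float)
def axis(p):
    c=p.mean(0);_,_,V=np.linalg.svd(p-c);q=(p-c)@V[0];return c,c+V[0]*q.min(),c+V[0]*q.max()
def yaw(n,a,b,z):
    d=onz(n,b,z)-onz(n,a,z);return np.degrees(np.arctan2(d[1],d[0]))
for n,im,kb,tb in(("top",t,(234,218,40,30),(373,215,40,30)),("scene",s,(354,203,40,23),(265,169,24,14))):
    B,G,R=im[...,0],im[...,1],im[...,2]
    w=pts((R>90)&(abs(R-B)<45)&(G>90),*kb);c,a,b=axis(w)
    print(n,"white",len(w),a,b,onz(n,a,.042)[:2],onz(n,b,.042)[:2],yaw(n,a,b,.042))
    d=pts((B<75),*kb) if n=="top" else pts(B<70,*kb)
    e=cv2.minEnclosingCircle(d.astype(np.float32));print(" dark",len(d),d.mean(0),e,onz(n,e[0],.02)[:2])
    r=pts((R-G>50)&(R-B>50)&(R-G>2*(G-B)),*tb);y=pts((R-B>50)&(G-B>35),*tb)
    c,a,b=axis(r);print(" red",len(r),onz(n,a,.052)[:2],onz(n,b,.052)[:2],yaw(n,a,b,.052))
    print(" brass",len(y),y.mean(0),onz(n,y.mean(0),.075)[:2],y.min(0),y.max(0))
    z=pts((im.max(2)<110),*tb);h=cv2.convexHull(z.astype(np.float32));el=cv2.fitEllipse(h);print(" bezel",el,onz(n,el[0],.052)[:2])
# hob outline
B,G,R=[t[...,i] for i in range(3)]
m=((abs(B-R)<40)&(G>110)).astype(np.uint8);m[:, :330]=0;m[:,522:]=0;m[:100]=0;m[258:]=0
c=max(cv2.findContours(m,0,1)[0],key=cv2.contourArea);r=cv2.minAreaRect(c);print("hob",r)
P=np.array([onz("top",q,.05)[:2] for q in cv2.boxPoints(r)]);print(P,P.mean(0));
for i in range(4):
  d=P[(i+1)%4]-P[i];print(np.linalg.norm(d),np.degrees(np.arctan2(d[1],d[0])))
```

```text
top white 19 [247.99344222 230.0025827 ] [251.12390149 237.95120303] [0.55434438 0.28809053] [0.53459697 0.28041622] -158.7627026135769
 dark 226 [253.88938053 238.74336283] ((253.43478393554688, 238.13043212890625), 9.033228874206543) [0.53368319 0.27795764]
 red 10 [ 0.57095602 -0.06418828] [ 0.55847856 -0.0653576 ] -174.64615867294327
 brass 14 [393.5        232.28571429] [ 0.54313995 -0.0667666 ] [392. 231.] [395. 234.]
 bezel ((391.609375, 231.66558837890625), (23.35806655883789, 23.979028701782227), 138.69778442382812) [ 0.54455193 -0.06692028]
scene white 12 [374.25354418 208.0050892 ] [374.07296686 217.00146461] [0.53495466 0.28042772] [0.57353278 0.29613627] 22.155563468639393
 dark 191 [373.20418848 215.33507853] ((373.5, 213.6764678955078), 9.792143821716309) [0.53511568 0.28000572]
 red 6 [ 0.55915028 -0.06651214] [ 0.57467366 -0.06002438] 22.681745379486962
 brass 23 [273.82608696 171.95652174] [ 0.55973569 -0.05739904] [272. 169.] [275. 175.]
 bezel ((276.3731994628906, 174.3529052734375), (10.832050323486328, 23.310094833374023), 75.28297424316406) [ 0.53971236 -0.06239639]
hob ((426.76397705078125, 179.29888916015625), (135.40736389160156, 167.18585205078125), 85.42607879638672)
[[ 0.83121914  0.0596809 ]
 [ 0.86117358 -0.36608143]
 [ 0.51864452 -0.37535085]
 [ 0.49285317  0.03978711]] [ 0.6759726  -0.16049107]
0.4268147487486456 -85.97559692000924
0.3426544593579311 -178.44985741823263
0.4159383569885128 93.55505546815453
0.3389502836763649 3.3647578985297715
```

Measured values:
- **Knob:** centre about (0.5345, 0.280), yaw about 21.5°.
- **Tap:** about (0.5445, -0.067), yaw about 4°. The hob geometry, bezel and red mark agree to about 2 mm and 2°.

Now I'll move to above the knob.

play_rows(
  targets=[
    [[0, 0.011, 0.034, 0, 0], [0, 0.022, 0.068, 0, 0], [0, 0.033, 0.102, 0, 0], [0, 0.044, 0.136, 0, 0], [0, 0.056, 0.17, 0, 0]],
  ],
)

```text
time_s: 0.52
tcp_pos: [0.3105, -0.399, 0.239]
ee_rot: [[-0.914, -0.407, -0.001], [-0.407, 0.914, 0.001], [0.0, 0.001, -1.0]]
wrist_force: [1.0, 0.7, 0.8]
gripper_width: 0.997
```

play_rows(
  targets=[
    [[0, 0.011, 0.034, 0, 0], [0, 0.022, 0.068, 0, 0], [0, 0.033, 0.102, 0, 0], [0, 0.044, 0.136, 0, 0], [0, 0.056, 0.17, 0, 0]],
  ],
)

```text
time_s: 0.93
tcp_pos: [0.3665, -0.229, 0.2394]
ee_rot: [[-0.913, -0.407, -0.0], [-0.407, 0.913, 0.0], [0.0, 0.0, -1.0]]
wrist_force: [2.1, -0.8, 0.4]
gripper_width: 1.0
```

play_rows(
  targets=[
    [[0, 0.011, 0.034, 0, 0], [0, 0.022, 0.068, 0, 0], [0, 0.033, 0.102, 0, 0], [0, 0.044, 0.136, 0, 0], [0, 0.056, 0.17, 0, 0]],
  ],
)

```text
time_s: 1.35
tcp_pos: [0.4224, -0.0589, 0.2395]
ee_rot: [[-0.913, -0.408, -0.0], [-0.408, 0.913, 0.0], [0.0, 0.0, -1.0]]
wrist_force: [0.2, 0.3, -0.1]
gripper_width: 0.998
```

play_rows(
  targets=[
    [[0, 0.011, 0.034, 0, 0], [0, 0.022, 0.068, 0, 0], [0, 0.033, 0.102, 0, 0], [0, 0.044, 0.136, 0, 0], [0, 0.056, 0.17, 0, 0]],
  ],
)

```text
time_s: 1.77
tcp_pos: [0.4785, 0.111, 0.2393]
ee_rot: [[-0.913, -0.408, -0.001], [-0.408, 0.913, -0.0], [0.001, 0.0, -1.0]]
wrist_force: [1.0, 0.1, -0.1]
gripper_width: 1.003
```

play_rows(
  targets=[
    [[0, 0.011, 0.034, 0, 0], [0, 0.022, 0.068, 0, 0], [0, 0.033, 0.102, 0, 0], [0, 0.044, 0.136, 0, -0.044], [0, 0.056, 0.17, 0, -0.044]],
  ],
)

```text
time_s: 2.18
tcp_pos: [0.5346, 0.2809, 0.239]
ee_rot: [[-0.931, -0.366, -0.001], [-0.366, 0.931, -0.001], [0.001, -0.0, -1.0]]
wrist_force: [0.9, -0.8, -0.4]
gripper_width: 0.999
```

play_rows(
  targets=[
    [[0, 0, 0, -0.035, 0], [0, 0, -0.001, -0.07, 0], [0, 0, -0.001, -0.105, 0], [0, 0, -0.001, -0.135, 0], [0, 0, -0.001, -0.155, 0]],
  ],
)

```text
time_s: 2.6
tcp_pos: [0.5329, 0.2771, 0.0806]
ee_rot: [[-0.93, -0.366, -0.005], [-0.366, 0.93, -0.003], [0.006, -0.001, -1.0]]
wrist_force: [-0.3, 0.5, 0.3]
gripper_width: 1.003
```

Run:
```python
from h import *
t=capture("top");s=capture("scene")
q=proj("scene",[.535,.28,.05]).astype(int)
cv2.imwrite("pics/g1.png",np.hstack([crop(t,214,205,80,80,5),crop(s,q[0]-40,q[1]-40,80,80,5)]));print(q,sense()["tcp_pos"])
```

```text
[374 205] [0.53219027 0.27631413 0.07998954]
```

View pics/g1.png

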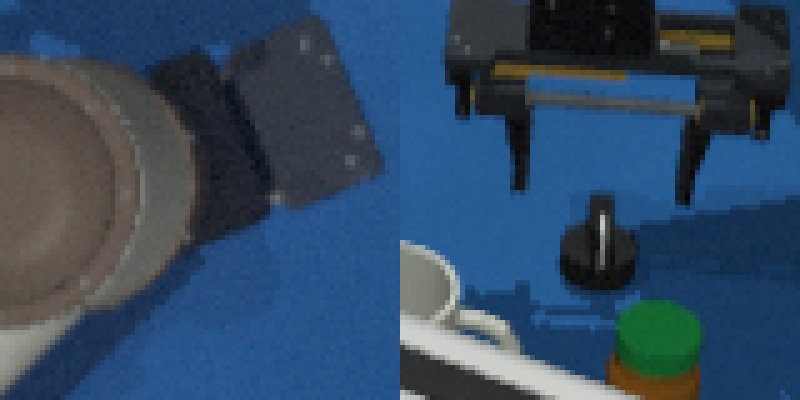

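The scene crop shows the open fingers straddling the bar above the knob, with the jaw line across the bar. The measured TCP is 3 to 4 mm off the command, so I'll let it settle and check.

play_rows(
  targets=[
    [[0, 0, 0, 0, 0], [0, 0, 0, 0, 0], [0, 0, 0, 0, 0]],
  ],
)

```text
time_s: 2.95
tcp_pos: [0.5358, 0.2791, 0.0867]
ee_rot: [[-0.93, -0.367, 0.003], [-0.367, 0.93, 0.002], [-0.004, 0.001, -1.0]]
wrist_force: [-0.2, -0.6, 0.5]
gripper_width: 1.002
```

play_rows(
  targets=[
    [[0, 0, 0, -0.008, 0], [0, 0, 0, -0.018, 0], [0, 0, 0, -0.028, 0], [0, 0, 0, -0.036, 0], [0, 0, 0, -0.04, 0]],
  ],
)

```text
time_s: 3.37
tcp_pos: [0.5339, 0.2776, 0.0425]
ee_rot: [[-0.93, -0.367, -0.003], [-0.367, 0.93, -0.002], [0.003, -0.001, -1.0]]
wrist_force: [-0.1, 0.1, -0.5]
gripper_width: 1.002
```

play_rows(
  targets=[
    [[0, 0, 0, -0.001, 0], [0, 0, 0, -0.002, 0], [0, 0, 0, -0.003, 0], [0, 0, 0, -0.003, 0], [0, 0, 0, -0.003, 0]],
  ],
)

```text
time_s: 3.78
tcp_pos: [0.535, 0.2785, 0.0419]
ee_rot: [[-0.93, -0.367, 0.001], [-0.367, 0.93, 0.0], [-0.001, 0.0, -1.0]]
wrist_force: [0.4, -0.0, -0.5]
gripper_width: 1.0
```

play_rows(
  targets=[
    [[0, 0, 0, 0, 0], [0, 0, 0, 0, 0], [0, 0, 0, 0, 0], [0, 0, 0, 0, 0]],
  ],
)

```text
time_s: 4.12
tcp_pos: [0.5348, 0.2783, 0.0417]
ee_rot: [[-0.93, -0.367, 0.0], [-0.367, 0.93, 0.0], [-0.0, 0.0, -1.0]]
wrist_force: [-0.5, -0.4, 0.1]
gripper_width: 0.999
```

play_rows(
  targets=[
    [[0, 0, 0, -0.0012, 0], [0, 0, 0, -0.0022, 0], [0.4, 0, 0, -0.0022, 0], [0.6, 0, 0, -0.0022, 0], [0.7, 0, 0, -0.0022, 0]],
  ],
)

```text
time_s: 4.53
tcp_pos: [0.5347, 0.2783, 0.0393]
ee_rot: [[-0.93, -0.367, -0.0], [-0.367, 0.93, -0.0], [0.0, -0.0, -1.0]]
wrist_force: [-0.0, 0.0, 0.6]
gripper_width: 0.856
```

play_rows(
  targets=[
    [[0.8, 0, 0, 0, 0], [0.9, 0, 0, 0, 0], [1, 0, 0, 0, 0], [1, 0, 0, 0, 0], [1, 0, 0, 0, 0]],
  ],
)

```text
time_s: 4.95
tcp_pos: [0.5347, 0.2783, 0.0394]
ee_rot: [[-0.93, -0.367, -0.0], [-0.367, 0.93, 0.0], [0.0, 0.0, -1.0]]
wrist_force: [-0.2, -0.4, -0.2]
gripper_width: 0.479
```

play_rows(
  targets=[
    [[1, 0, 0, 0, 0], [1, 0, 0, 0, 0], [1, 0, 0, 0, 0], [1, 0, 0, 0, 0], [1, 0, 0, 0, 0]],
  ],
)

```text
time_s: 5.37
tcp_pos: [0.5348, 0.2784, 0.0394]
ee_rot: [[-0.93, -0.367, 0.0], [-0.367, 0.93, 0.0], [-0.0, 0.0, -1.0]]
wrist_force: [-1.1, -0.3, 0.2]
gripper_width: 0.16
```

The width is 0.16, which is 14 mm, so the bar is gripped. Lifting.

play_rows(
  targets=[
    [[1, 0, 0, 0, 0], [1, 0, 0, 0, 0], [1, 0, 0, 0.006, 0], [1, 0, 0, 0.016, 0], [1, 0, 0, 0.03, 0]],
  ],
)

```text
time_s: 5.78
tcp_pos: [0.5342, 0.2778, 0.0693]
ee_rot: [[-0.93, -0.367, -0.002], [-0.367, 0.93, -0.002], [0.002, -0.001, -1.0]]
wrist_force: [1.1, 0.2, -0.7]
gripper_width: 0.159
```

play_rows(
  targets=[
    [[1, 0, 0, 0.016, 0], [1, 0, 0, 0.032, 0], [1, 0, 0, 0.046, 0], [1, 0, 0, 0.056, 0], [1, 0, 0, 0.06, 0]],
  ],
)

```text
time_s: 6.2
tcp_pos: [0.5355, 0.2789, 0.132]
ee_rot: [[-0.93, -0.367, 0.003], [-0.367, 0.93, 0.002], [-0.004, 0.001, -1.0]]
wrist_force: [-0.2, -0.7, -0.1]
gripper_width: 0.156
```

play_rows(
  targets=[
    [[1, 0, 0, 0, 0], [1, 0, 0, 0, 0], [1, 0, 0, 0, 0], [1, 0, 0, 0, 0], [1, 0, 0, 0, 0]],
  ],
)

```text
time_s: 6.62
tcp_pos: [0.5344, 0.278, 0.1284]
ee_rot: [[-0.93, -0.367, -0.001], [-0.367, 0.93, -0.001], [0.002, -0.001, -1.0]]
wrist_force: [-0.8, -0.2, -0.0]
gripper_width: 0.157
```

Run:
```python
from h import *
s=capture("scene");st=sense();p=st["tcp_pos"];print(p,st["gripper_width"])
q=proj("scene",[p[0],p[1],p[2]-.02]).astype(int);print(q)
cv2.imwrite("pics/scene2.png",s);cv2.imwrite("pics/g2.png",crop(s,q[0]-25,q[1]-25,50,50,12))
```

```text
[0.53452536 0.27808596 0.12858655] 0.16064051523034886
[375 189]
```

View pics/g2.png

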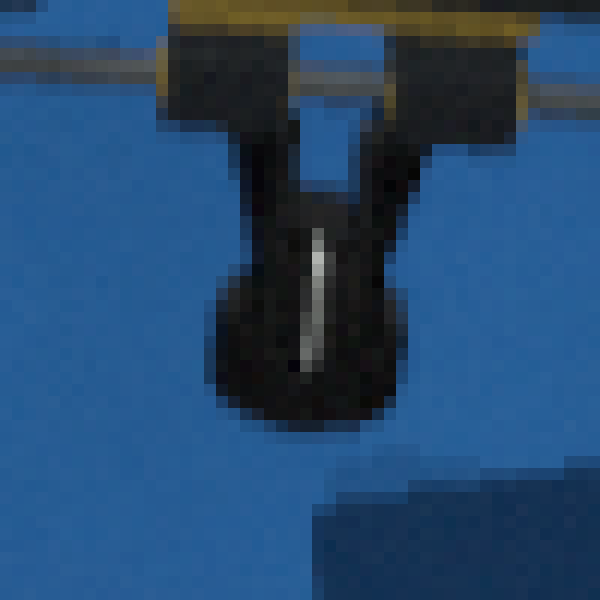

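The knob is lifted and held straight: its line is upright at about column 376 in the full scene image, and both fingers are flat on the bar. Bar yaw is 21.5°. I'll carry it over the tap with a 15 mm rise and a -0.305 rad twist.

play_rows(
  targets=[
    [[1, 0, -0.008, 0.003, 0], [1, 0.001, -0.026, 0.008, -0.03], [1, 0.003, -0.052, 0.012, -0.06], [1, 0.004, -0.08, 0.015, -0.1], [1, 0.005, -0.108, 0.015, -0.15]],
  ],
)

```text
time_s: 7.08
tcp_pos: [0.5399, 0.1682, 0.1456]
ee_rot: [[-0.975, -0.221, 0.001], [-0.221, 0.975, 0.0], [-0.001, 0.0, -1.0]]
wrist_force: [0.8, -0.4, -0.6]
gripper_width: 0.158
```

play_rows(
  targets=[
    [[1, 0.001, -0.028, 0, -0.03], [1, 0.002, -0.056, 0, -0.06], [1, 0.003, -0.084, 0, -0.09], [1, 0.004, -0.112, 0, -0.12], [1, 0.005, -0.14, 0, -0.155]],
  ],
)

```text
time_s: 7.5
tcp_pos: [0.5441, 0.0276, 0.145]
ee_rot: [[-0.998, -0.067, 0.0], [-0.067, 0.998, 0.0], [-0.0, 0.0, -1.0]]
wrist_force: [0.3, 0.2, -1.0]
gripper_width: 0.155
```

play_rows(
  targets=[
    [[1, 0, -0.026, 0, 0], [1, 0, -0.05, 0, 0], [1, 0, -0.072, 0, 0], [1, 0, -0.088, 0, 0], [1, 0, -0.097, 0, 0]],
  ],
)

```text
time_s: 7.92
tcp_pos: [0.5438, -0.0696, 0.1449]
ee_rot: [[-0.998, -0.067, 0.0], [-0.067, 0.998, -0.0], [-0.0, -0.0, -1.0]]
wrist_force: [0.7, -0.3, -0.2]
gripper_width: 0.156
```

play_rows(
  targets=[
    [[1, 0, 0, 0, 0], [1, 0, 0, 0, 0], [1, 0, 0, 0, 0], [1, 0, 0, 0, 0], [1, 0, 0, 0, 0]],
  ],
)

```text
time_s: 8.33
tcp_pos: [0.5448, -0.0659, 0.1444]
ee_rot: [[-0.997, -0.072, 0.0], [-0.072, 0.997, 0.0], [-0.0, 0.0, -1.0]]
wrist_force: [0.5, 1.1, -0.6]
gripper_width: 0.155
```

Run:
```python
from h import *
s=capture("scene");t=capture("top");st=sense();p=st["tcp_pos"];R=st["ee_rot"];print(st["time_s"],p,np.degrees(np.arctan2(-R[1,0],-R[0,0])),st["wrist_force"])
print("pred spindle tip",proj("scene",[.5445,-.067,.075]),"bezel",proj("scene",[.5445,-.067,.052]))
print("pred knob0 skirt",proj("scene",[.5345,.28,.01]),proj("top",[.5345,.28,.01]))
print("pred knob now: skirt mid",proj("scene",p+[0,0,-.0295]))
cv2.imwrite("pics/scene3.png",s);cv2.imwrite("pics/top3.png",t)
cv2.imwrite("pics/g3.png",np.hstack([crop(s,255,135,40,55,10),crop(t,373,205,40,55,10)]))
```

```text
8.4333 [ 0.54481326 -0.0660223   0.14434796] 4.118229160613407 [-0.54349704  0.34010158 -0.0823807 ]
pred spindle tip [273.94230589 168.80532459] bezel [274.37672822 174.69668147]
pred knob0 skirt [373.30919974 216.1054456 ] [253.21061567 237.7456883 ]
pred knob now: skirt mid [273.37233166 158.43508608]
```

View pics/g3.png

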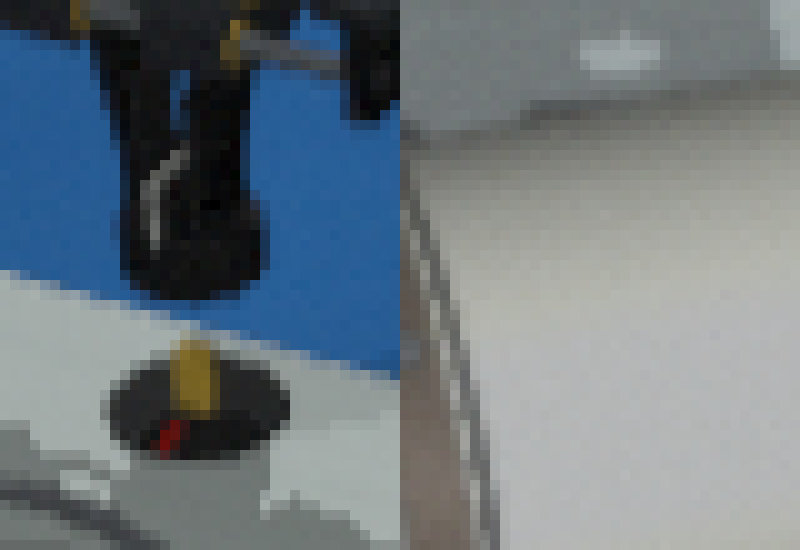

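In the scene crop the skirt is centred at about column 274.3 and the spindle at about 274.4. For its height, an aligned knob should sit about 0.8 px further left, so it is 1 to 2 mm too far in +y. I'll shift y by -1.5 mm and descend to just above the tip.

play_rows(
  targets=[
    [[1, 0, -0.0015, -0.003, 0], [1, 0, -0.0015, -0.009, 0], [1, 0, -0.0015, -0.016, 0], [1, 0, -0.0015, -0.022, 0], [1, 0, -0.0015, -0.025, 0]],
  ],
)

```text
time_s: 8.85
tcp_pos: [0.5439, -0.0683, 0.1178]
ee_rot: [[-0.998, -0.07, -0.002], [-0.07, 0.998, -0.0], [0.002, 0.0, -1.0]]
wrist_force: [-0.8, 0.3, -0.8]
gripper_width: 0.161
```

play_rows(
  targets=[
    [[1, 0, 0, 0, 0], [1, 0, 0, 0, 0], [1, 0, 0, 0, 0], [1, 0, 0, 0, 0]],
  ],
)

```text
time_s: 9.18
tcp_pos: [0.545, -0.0682, 0.1197]
ee_rot: [[-0.997, -0.071, 0.001], [-0.071, 0.997, 0.0], [-0.001, 0.0, -1.0]]
wrist_force: [0.6, -1.0, -0.9]
gripper_width: 0.158
```

play_rows(
  targets=[
    [[1, 0, 0, -0.002, 0], [1, 0, 0, -0.004, 0], [1, 0, 0, -0.006, 0], [1, 0, 0, -0.007, 0], [1, 0, 0, -0.007, 0]],
  ],
)

```text
time_s: 9.6
tcp_pos: [0.545, -0.0682, 0.1123]
ee_rot: [[-0.997, -0.071, 0.001], [-0.071, 0.997, -0.0], [-0.001, -0.0, -1.0]]
wrist_force: [-0.1, -0.6, 0.1]
gripper_width: 0.162
```

There is no force 2 mm below first contact height, so the mouth is over the taper. Continuing slowly.

play_rows(
  targets=[
    [[1, 0, 0, -0.001, 0], [1, 0, 0, -0.002, 0], [1, 0, 0, -0.003, 0], [1, 0, 0, -0.003, 0]],
  ],
)

```text
time_s: 9.93
tcp_pos: [0.5455, -0.0681, 0.1095]
ee_rot: [[-0.997, -0.071, 0.002], [-0.071, 0.997, 0.0], [-0.002, -0.0, -1.0]]
wrist_force: [2.6, 0.2, -0.9]
gripper_width: 0.162
```

play_rows(
  targets=[
    [[1, 0.001, 0, 0, 0], [1, 0.001, 0, -0.001, 0], [1, 0.001, 0, -0.002, 0], [1, 0.001, 0, -0.003, 0], [1, 0.001, 0, -0.003, 0]],
  ],
)

```text
time_s: 10.35
tcp_pos: [0.5458, -0.0682, 0.1061]
ee_rot: [[-0.997, -0.071, 0.0], [-0.071, 0.997, -0.0], [-0.0, -0.0, -1.0]]
wrist_force: [2.1, 0.5, -0.9]
gripper_width: 0.157
```

It is sliding on, 8 mm in with under 1 N vertical force. Continuing with a slight +x bias.

play_rows(
  targets=[
    [[1, 0.0005, 0, -0.001, 0], [1, 0.0005, 0, -0.002, 0], [1, 0.0005, 0, -0.003, 0], [1, 0.0005, 0, -0.004, 0], [1, 0.0005, 0, -0.004, 0]],
  ],
)

```text
time_s: 10.77
tcp_pos: [0.5459, -0.0682, 0.102]
ee_rot: [[-0.998, -0.071, -0.001], [-0.071, 0.998, -0.0], [0.001, 0.0, -1.0]]
wrist_force: [1.1, 0.7, -1.6]
gripper_width: 0.16
```

play_rows(
  targets=[
    [[1, 0, 0, -0.001, 0], [1, 0, 0, -0.002, 0], [1, 0, 0, -0.003, 0], [1, 0, 0, -0.004, 0], [1, 0, 0, -0.004, 0]],
  ],
)

```text
time_s: 11.18
tcp_pos: [0.546, -0.0682, 0.098]
ee_rot: [[-0.997, -0.071, -0.001], [-0.071, 0.997, -0.0], [0.001, 0.0, -1.0]]
wrist_force: [0.6, -0.1, -0.1]
gripper_width: 0.156
```

play_rows(
  targets=[
    [[1, 0, 0, -0.001, 0], [1, 0, 0, -0.0015, 0], [1, 0, 0, -0.0015, 0], [1, 0, 0, -0.0015, 0], [1, 0, 0, -0.0015, 0]],
  ],
)

```text
time_s: 11.6
tcp_pos: [0.5463, -0.0682, 0.0973]
ee_rot: [[-0.997, -0.071, 0.0], [-0.071, 0.997, -0.0], [-0.0, -0.0, -1.0]]
wrist_force: [-1.1, 1.3, 3.5]
gripper_width: 0.156
```

play_rows(
  targets=[
    [[1, 0, 0, -0.001, 0], [1, 0, 0, -0.002, 0], [1, 0, 0, -0.003, 0], [1, 0, 0, -0.003, 0], [1, 0, 0, -0.003, 0]],
  ],
)

```text
time_s: 12.02
tcp_pos: [0.5463, -0.0682, 0.0945]
ee_rot: [[-0.997, -0.071, 0.0], [-0.071, 0.997, -0.0], [-0.0, -0.0, -1.0]]
wrist_force: [-2.7, 0.7, 7.0]
gripper_width: 0.159
```

The spring has started: Fz is 7 N and home was at about 0.0975. Pressing on to the stop.

play_rows(
  targets=[
    [[1, 0, 0, -0.001, 0], [1, 0, 0, -0.002, 0], [1, 0, 0, -0.003, 0], [1, 0, 0, -0.003, 0], [1, 0, 0, -0.003, 0]],
  ],
)

```text
time_s: 12.43
tcp_pos: [0.5463, -0.0683, 0.0919]
ee_rot: [[-0.997, -0.071, 0.0], [-0.071, 0.997, -0.0], [-0.0, -0.0, -1.0]]
wrist_force: [-3.2, 1.0, 8.7]
gripper_width: 0.159
```

play_rows(
  targets=[
    [[1, 0, 0, -0.0005, 0], [1, 0, 0, -0.001, 0], [1, 0, 0, -0.0015, 0], [1, 0, 0, -0.0015, 0], [1, 0, 0, -0.0015, 0]],
  ],
)

```text
time_s: 12.85
tcp_pos: [0.5464, -0.0682, 0.0911]
ee_rot: [[-0.997, -0.071, 0.001], [-0.071, 0.997, -0.0], [-0.001, -0.001, -1.0]]
wrist_force: [-3.7, 1.6, 12.5]
gripper_width: 0.156
```

play_rows(
  targets=[
    [[1, -0.0005, 0, -0.0005, 0], [1, -0.0005, 0, -0.001, 0], [1, -0.0005, 0, -0.001, 0], [1, -0.0005, 0, -0.001, 0], [1, -0.0005, 0, -0.001, 0]],
  ],
)

```text
time_s: 13.27
tcp_pos: [0.5464, -0.0682, 0.091]
ee_rot: [[-0.997, -0.072, 0.002], [-0.072, 0.997, -0.001], [-0.002, -0.001, -1.0]]
wrist_force: [-4.8, 1.2, 16.3]
gripper_width: 0.159
```

Run:
```python
from h import *
s=capture("scene");st=sense();print(st["time_s"],st["tcp_pos"],st["wrist_force"],st["gripper_width"])
cv2.imwrite("pics/g4.png",crop(s,245,135,60,60,10))
```

```text
13.3167 [ 0.54637572 -0.06825001  0.09103054] [-5.33324583  1.448626   16.35625155] 0.15703687650924728
```

View pics/g4.png

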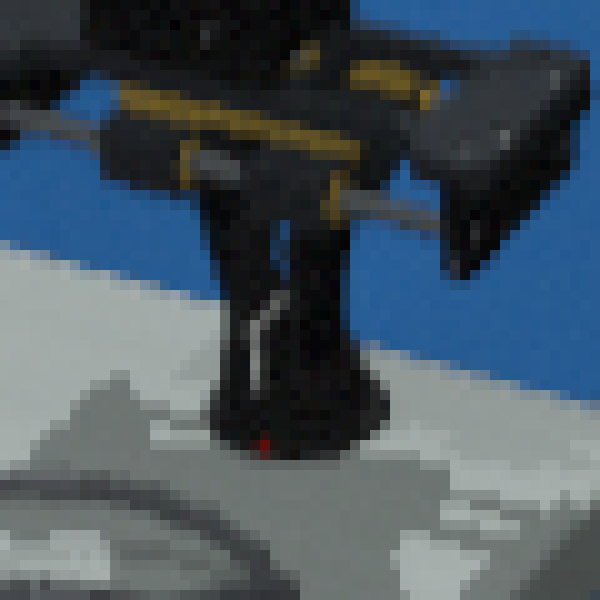

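The knob sits on the bezel with its pointer line directly above the red mark at about (271,179). The last 1 mm of command gave no travel and 4 N more force, so the spindle is at its stop, and TCP height matches the fully pressed geometry. Handing in.

Run:
```python
from station import *
print(finish_job()); s=sense(); print(s["time_s"],s["tcp_pos"],s["wrist_force"],s["gripper_width"])
```

```text
the job is handed in; nothing more can be done
None
the job is handed in; nothing more can be done
```

The knob is on the bare spindle with its pointer over the red off mark. I handed the job in at about 13.3 s with the gripper holding it pressed fully in; no verdict was reported.

- **Seating:** it slid on with side forces under about 3 N. The spring started at about z = 0.0975, the height expected with the knob home.
- **Pressed in:** the spindle then moved about 6 mm to its stop at z = 0.0910. Pushing 1 mm further only raised the force, from 12.5 to 16.3 N.
- **Grip and angle:** the grip width was still 14 mm. The knob was at about 4.1° against a tap angle measured at about 4°.
- **Left over:** a side force of about 5 N in -x remained at the stop, and a 0.5 mm correction did not reduce it. The tool's final x was about 2 mm from the camera estimate of the tap, about the calibration's accuracy.
- **Not checked:** I did not compare the pan, mug, jar and salt pot with their starting positions, but no unexpected force appeared during the moves. I had no direct reading of the spindle's travel or of any contact between knob and hob. I inferred both from tool height and wrist force.

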